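# Pack the shoe finisher's kit box, heavy things under the lift-out tray

## Robot

A 6-joint arm with a two-finger parallel gripper is mounted at the origin on a cart in front of the work surface, level with it; the furniture and walls round the work are solid. World frame = base frame: x ahead of the robot, y to its left, z up, the work surface at z = 0. Lengths are in mm, angles in rad, forces in N, time in s.
With the tool pointing down it reaches from about 275 to 750 mm from the base axis. Payload 10.2 kg.
Tool frame: the origin (TCP) lies between the finger pads; the fingertips stand 14 mm ahead of it and the grasp point (between the pads) lies 5 mm behind it (tip_reach is the distance from the TCP to the fingertips, in mm); z points along the fingers, y is the line along which they close (so a half turn about z gives the same grasp; the last joint's range is limited). The gripper opens to 85 mm and grips with 20 to 120 N. Pads are 22 mm wide; open, the fingers measure 114 mm over their backs; the gripper's body (76 mm by 85 mm) begins 54 mm behind the grasp point. The pads swing forward as they close: fully open they stand 13 mm farther back than shut.
Start: joints at [0.892, 0.313, 1.498, -0, 1.331, -0.223], TCP at [231.108, 471.403, 245.294] pointing down, gripper open.
Joint ranges: [-2.94, 2.94], [-0.97, 2.17], [0.19, 2.56], [-1.23, 4.37], [0.02, 3.11], [-2.88, 2.88]. Speed limits (rad/s): [2.39, 2.39, 3.01, 3.14, 3.14, 3.14].

## Interface

Orientations are given as a unit quaternion [w, x, y, z].
In Python, from rig import * gives the robot as it stands.
- The arm moves only by the tool arm_command, never from a script. Its argument "steps" is a list that holds one entry, the list of rows, each a list of 7 numbers: the opening, from 0 (shut) to 1 (fully open), then the shift along the tool's x, y, z each as a share of 0.05 m, from -1 to 1, then the turn, a rotation vector about the tool's x, y, z each as a share of 0.15 rad, from -1 to 1. A call has 1 to 8 rows; each row shifts and turns the commanded pose from where the row before left it, along the tool's axes as they then stand; what a row does not reach is not made up. A row lasts 1/8 s, in which the tool goes at most 62.5 mm and 10.7 degrees, less where a joint would pass 70% of its speed; a pose out of reach is approached as far as the arm can. A call with a number of a shift or a turn outside -1 to 1 is refused whole. A call with a gripper value outside its range is refused whole. The fingers move at their own pace and stop on an object; "squeeze" is the grip in N (left out, the last holds). Time passes only in rows, so rows that do not move let the fingers close. It gives the time, the measured TCP pose, the force, the opening and the grip force at its end, in the units of the state.
- sense(): the state, without advancing time (a new reading comes with each control period).
- capture(name): name is "side" or "top"; returns the picture (420x560x3 uint8, red, green, blue); there is no depth.
- get_calibration(name): a dict with "intrinsics" (3x3 intrinsics, pixels), "D" ([k1, k2, p1, p2, k3] as OpenCV has them; the pictures are not rectified), "rvec" (rotation vector, rad) and "tvec" (3), from world to camera coordinates, as OpenCV has them. Camera axes: x right, y down, z forward; pixel columns grow to the right and rows downward; lengths in mm; the calibration is good to about 2 mm. A picture is of the moment at which its call begins. get_calibration takes no time and is no camera call.
- finish_job(): hands the job in; it is judged then, once.
The state is a dict: "time_s": time; "joints": joint angles; "dq": joint speeds; "tau": joint torques, N m; "eef_pos": TCP position; "ee_rot": TCP orientation; "force": force on the tool from outside, world axes, zero at the start; "wrist_torque": the same for the moment, N m; "grip_width": opening from 0.0 (shut) to 1.0 (fully open); "grip_force": force on a finger pad.
Only numpy, scipy, OpenCV 4.12 (cv2) and the standard library are available. Lean on these libraries where they do the work, as an engineer would, in place of code of your own. Each camera call takes 0.05 s, during which the arm holds its last target. There are 200 camera calls.

## Task

Pack the finisher's wooden kit box with the heavy things lowest: set the tin of tacks upright in the wide well and lay the grey abrasive block flat in the narrow well next to it, then put the lift-out tray into the box so that it sits level on the battens over them. Then stand the thread spool upright in the tray compartment above the tin and lay the wax cake flat in the other compartment, above the abrasive block. Leave the rolled measuring tape and the glue jar with the green brush where they stand.

Things in the scene. Friction and masses are not known exactly. Their poses are not given: they have to be found in the camera images.
- kit_box: Fixed open wooden box 173 (x) x 146 (y) x 54 mm; walls 8, floor 6 mm. Origin: centre of underside, z up. Inside: a 12 mm batten at each end, top at z=30; a partition, top z=24, from x=15.5 to 20.5. Wide well x=-66.5 to 15.5, narrow well x=20.5 to 66.5, both y=-65 to 65, floor z=6. Open fingers have room in wells and tray only closing along box y.
- lift_tray: Loose wooden tray 149 (x) x 122 (y) mm, 160 g; walls 20 high, 4 thick, floor 4. Origin: centre of underside, z up. Grip rail along y over its middle: 12 mm thick, z=47 to 60, y=-46 to 46, posts at y=+-38; fingers close along tray x. Partition below it, 18 high: two bays 66 x 114 mm centred x=+-37. Fits the box with 4 mm play all round, either way round; seated underside at box z=30.
- tack_tin: Small round open tin holding tacks, grey metal, 64 mm across, 20 mm high, about 85 g. Origin: centre of its underside, z up. Grip it across its outside.
- abrasive_block: Grey-brown abrasive block with a wavy top, 28 (x) x 44 (y) x 17 mm high. Origin: centre of its underside, z up. It goes in the narrow well most easily with its long side (its y) along the box's y.
- spool: Wooden thread spool with pale thread, standing upright, 33 mm across, 40 mm high. Origin: centre of its underside, z up.
- wax_cake: Round cake of beeswax, plain amber-brown disc, 45 mm across, 14 mm high, lying flat. Origin: centre of its underside, z up.
- measuring_tape: Rolled tape measure, pale disc with a dark spiral on top, 53 mm across, 16 mm high, lying loose in the middle of the small things to be packed; a bystander to be left alone. Origin: centre of its underside.
- glue_jar_1: Glue jar with a dark band and a green brush standing in it, 61 mm across, 137 mm high with the brush, loose at the back of the bench; a bystander to be left alone. Origin: centre of its underside, z up.
Not all that is in view belongs to the job. Of the things that look like the abrasive_block, the larger one is meant.

How it is judged:
By the outcome, as a careful person would: the job done as asked, in the order asked, and still so for the second after the job is handed in, with the robot touching nothing.
It also fails if it takes over 106 s, if anything falls off the work surface, if the arm or the gripper's body presses on something with over 40 N, if the wrist force passes 120 N, or if a joint passes its speed limit or range.

## Working session

There is one attempt and no reset: what is moved stays moved. The work goes in short steps, Python scripts to look and compute and a tool call to move; the robot and the scene stay as the last step left them, time stands still between calls to the robot, and variables do not carry over. Pictures are saved under pics/ and viewed, at most 14 in all, crops included, and the job is handed in when it is done.

Besides the shell and the picture viewer there is one more tool, called as name(argument=value, ...), one argument or row to a line, values as JSON. arm_command: Moves the arm, as the interface text tells. Its arguments: {"type":"object","properties":{"steps":{"type":"array"},"squeeze":{"type":"number"}},"required":["steps"]}

```bash
ls; mkdir -p pics
python3 - <<'E'
from rig import *
import cv2
for n in("top","side"):
    im=capture(n); cv2.imwrite(f"pics/{n}0.png",cv2.cvtColor(im,cv2.COLOR_RGB2BGR))
    c=get_calibration(n);print({k:[[round(float(x),3) for x in r] if hasattr(r,'__len__') else round(float(r),3) for r in v] for k,v in c.items()})
s=sense();print(s)
E
```

```text
pics
{'intrinsics': [[465.064, 0.0, 277.129], [0.0, 465.064, 205.674], [0.0, 0.0, 1.0]], 'D': [0.01, 0.0, 0.0, 0.0, 0.0], 'rvec': [2.178, -2.028, 0.218], 'tvec': [112.199, 611.848, 781.406]}
{'intrinsics': [[533.169, 0.0, 284.774], [0.0, 533.169, 202.766], [0.0, 0.0, 1.0]], 'D': [-0.096, 0.0, 0.0, 0.0, 0.0], 'rvec': [2.091, -0.586, 0.285], 'tvec': [-433.767, 266.989, 629.845]}
{'time_s': 0.1, 'joints': array([ 8.91637319e-01,  3.13394482e-01,  1.49833173e+00, -2.33278333e-05,
        1.33098987e+00, -2.23451538e-01]), 'dq': array([ 0.00124696, -0.00261754, -0.00191902, -0.00079415,  0.00028747,
        0.00119911]), 'tau': array([ 1.76001478e-03, -4.12903547e+01, -2.60143930e+01, -2.73410287e-04,
        3.03571273e-03, -6.49822042e-06]), 'eef_pos': array([230.96139063, 471.24273659, 244.80312785]), 'ee_rot': array([-2.34793404e-04,  2.25884513e-01,  9.74153926e-01, -5.10418417e-04]), 'force': array([-0.79943666, -0.53590416, -0.09233577]), 'wrist_torque': array([ 0.07814117, -0.00223984, -0.00095744]), 'grip_force': 0.0, 'grip_width': 1.0026299568199375}
```

View pics/top0.png

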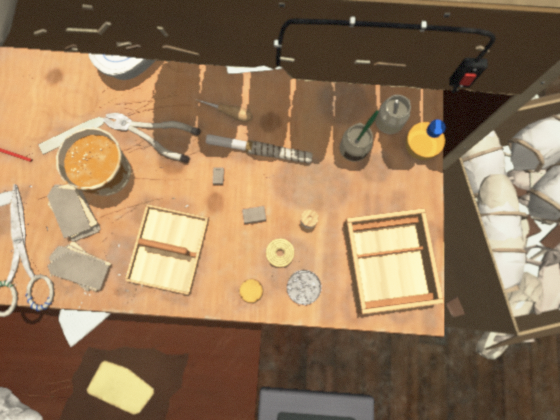

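View pics/side0.png

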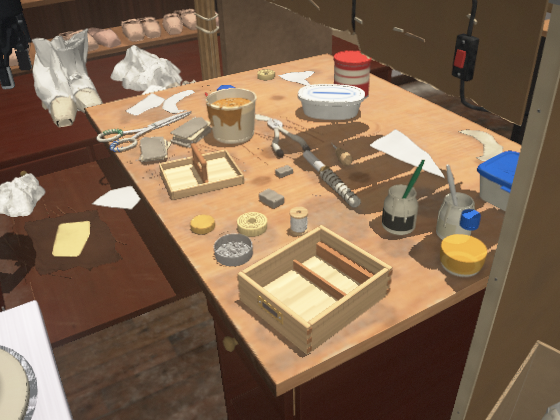

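The top view shows the box at (394,262), tray (168,249), tin (303,287), wax (251,291), tape (280,253) and spool (310,219). Grey blocks are at (255,215), larger, and (218,176), smaller. Big grey pads lie at (72,212) and (80,268), and the jar with the green brush is at (357,142).

Possible confusions:
- **Block:** (255,215), (218,176) or the pads at (72,212) and (80,268). About 40 mm long fits (255,215).
- **Wax:** (251,291) rather than the tape (280,253), the yellow pot (426,140) or the yellow sponge (120,387).
- **Tin:** (303,287) rather than the big pot (92,160).
- **Spool:** (310,219).

I'll check these in a close crop.

```bash
cat > h.py <<'E'
import numpy as np, cv2
from rig import *
from scipy.spatial.transform import Rotation as R
def cal(n):
    c=get_calibration(n); return [np.array(c[k],float) for k in("intrinsics","D","rvec","tvec")]
def ray(n,px):
    K,D,r,t=cal(n); Rm=cv2.Rodrigues(r)[0]
    u=cv2.undistortPoints(np.array(px,float).reshape(-1,1,2),K,D).reshape(-1,2)
    d=np.c_[u,np.ones(len(u))]@Rm
    return -Rm.T@t.ravel(), d
def onz(n,px,z):
    o,d=ray(n,px); return (o+d*((z-o[2])/d[:,2])[:,None])
def proj(n,P):
    K,D,r,t=cal(n); return cv2.projectPoints(np.array(P,float).reshape(-1,3),r,t,K,D)[0].reshape(-1,2)
def tri(a,b):  # top px a, side px b
    o1,d1=ray("top",[a]);o2,d2=ray("side",[b]);d1=d1[0];d2=d2[0]
    s=np.linalg.lstsq(np.c_[d1,-d2],o2-o1,rcond=None)[0]
    p,q=o1+d1*s[0],o2+d2*s[1]; return (p+q)/2,np.linalg.norm(p-q)
def snap(n,name):
    im=cv2.cvtColor(capture(n),cv2.COLOR_RGB2BGR); cv2.imwrite(f"pics/{name}.png",im); return im
E
python3 - <<'E'
from h import *
np.set_printoptions(precision=1,suppress=True)
t=cv2.imread("pics/top0.png");s=cv2.imread("pics/side0.png")
a=cv2.resize(t[160:325,120:450],None,fx=2.4,fy=2.4,interpolation=cv2.INTER_CUBIC)
cv2.imwrite("pics/c_top.png",a)
b=cv2.resize(s[140:350,140:400],None,fx=2.8,fy=2.8,interpolation=cv2.INTER_CUBIC);cv2.imwrite("pics/c_side.png",b)
for nm,p,z in[("box",(394,262),54),("tray",(168,249),0),("tin",(303,287),20),("wax",(251,291),14),("tape",(280,253),16),("spool",(310,219),40),("blk",(255,215),17),("sm",(218,176),10),("jar",(357,142),60)]:
    print(nm,onz("top",[p],z)[0])
for n in("top","side"): print(ray(n,[(280,210)])[0], proj(n,[[400,0,0],[500,0,0],[400,100,0]]))
E
```

```text
box [516.4 -61.5  54. ]
tray [516.5 360.3   0. ]
tin [462.   97.5  20. ]
wax [448.  193.3  14. ]
tape [522.3 144.4  16. ]
spool [586.9  92.9  40. ]
blk [591.7 197.4  17. ]
sm [666. 277.  10.]
jar [737.3  13.7  60. ]
[422.1 142.  894. ] [[352.7 325. ]
 [354.6 271. ]
 [299.1 321. ]]
[ 191.9 -551.1  561.8] [[224.9 301.4]
 [282.4 277.9]
 [198.7 264.7]]
```

View pics/c_top.png

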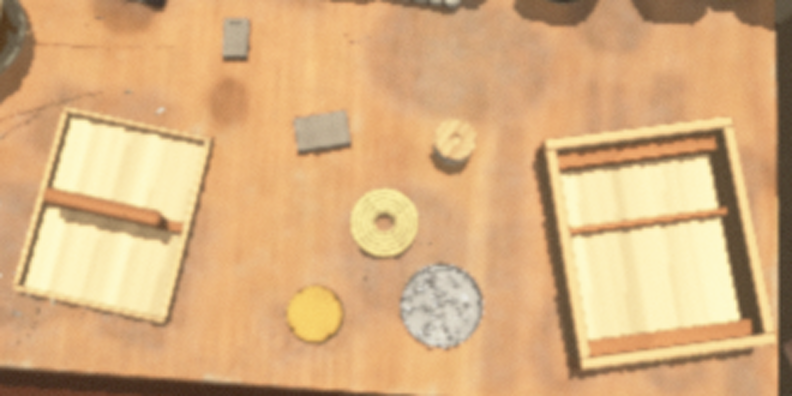

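View pics/c_side.png

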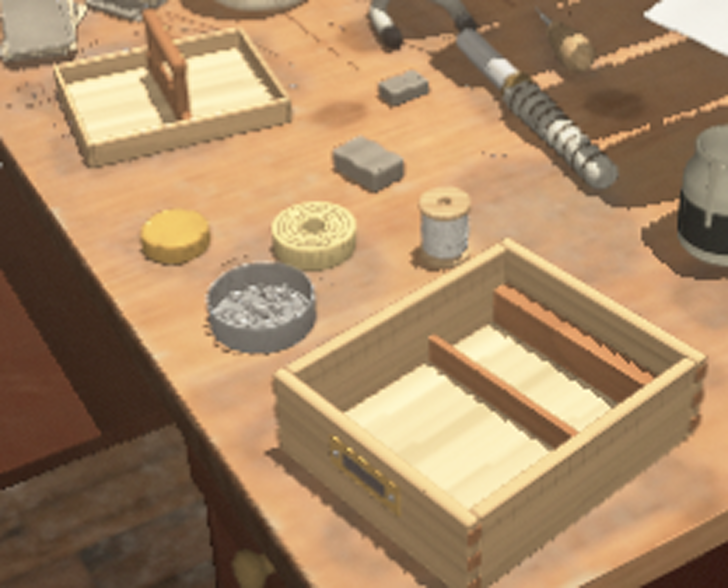

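The crops confirm the choices. The larger block is at crop (322,132), a light disc with no pattern (the wax) at (315,313), the spiral tape at (384,222), the tin at (441,306) and the spool at (455,140). The box's narrow well is on the far side (+x world). Next I'll measure with masks and both views.

```bash
cat > m.py <<'E'
from h import *
np.set_printoptions(precision=1,suppress=True)
def blobs(n,im,lo,hi,ctr,rad):
    hsv=cv2.cvtColor(im,cv2.COLOR_BGR2HSV); m=cv2.inRange(hsv,np.array(lo),np.array(hi))
    w=np.zeros_like(m); cv2.circle(w,ctr,rad,255,-1); m&=w
    m=cv2.morphologyEx(m,cv2.MORPH_CLOSE,np.ones((5,5)))
    cs=cv2.findContours(m,cv2.RETR_EXTERNAL,cv2.CHAIN_APPROX_NONE)[0]
    return max(cs,key=cv2.contourArea)
E
python3 - <<'E'
from m import *
t=cv2.imread("pics/top0.png");hsv=cv2.cvtColor(t,cv2.COLOR_BGR2HSV)
for nm,p in dict(table=(280,190),table2=(330,300),tin=(303,285),wax=(251,291),tape=(272,245),spool=(310,219),blk=(255,215),tray=(150,230),rail=(160,245)).items(): print(nm,hsv[p[1],p[0]],end=' ')
print()
G=([0,0,60],[180,70,255])
for nm,lo,hi,c,r,z in[("tin",*G,(303,287),24,20),("wax",[18,120,140],[30,255,255],(251,291),18,14),("tape",[21,60,120],[35,255,255],(280,253),19,16),("blk",[0,0,40],[180,90,255],(255,215),20,17),("sm",[0,0,40],[180,90,255],(218,176),14,12)]:
    try:
        k=blobs("top",t,lo,hi,c,r); P=onz("top",k.reshape(-1,2)+0.0,z)[:,:2].astype(np.float32)
        print(nm,len(k),"rect",cv2.minAreaRect(P),"circ",cv2.minEnclosingCircle(P))
    except ValueError: print(nm,"none")
def poly(n,pts,z):
    P=onz(n,pts,z)[:,:2]; print(n,"corners",P,"mean",P.mean(0),"sides",np.linalg.norm(np.roll(P,-1,0)-P,axis=1),"ang",np.degrees(np.arctan2(*(np.roll(P,-1,0)-P).T[::-1])))
ct=lambda L:[(120+x/2.4-.3,160+y/2.4-.3) for x,y in L]; cs=lambda L:[(140+x/2.8-.3,140+y/2.8-.3) for x,y in L]
poly("top",ct([(545,143),(731,119),(774,342),(582,370)]),54)
poly("side",cs([(505,240),(705,356),(474,524),(275,378)]),54)
poly("top",ct([(66,109),(212,140),(165,323),(16,290)]),20)
poly("side",cs([(54,68),(241,30),(291,98),(91,150)]),20)
# enlarged crops
cv2.imwrite("pics/box.png",cv2.resize(t[200:325,335:450],None,fx=4.8,fy=4.8,interpolation=cv2.INTER_CUBIC))
E
```

```text
table [ 14 110 215] table2 [ 13 119 221] tin [ 22  25 186] wax [ 22 144 246] tape [ 24  93 239] spool [ 21  92 244] blk [ 18  57 194] tray [ 27  49 253] rail [ 13 138 223] 
tin 97 rect ((462.66156005859375, 96.08058166503906), (61.82313537597656, 63.09775161743164), 72.31433868408203) circ ((462.7082824707031, 96.40616607666016), 32.291324615478516)
wax 64 rect ((449.1168518066406, 194.0533905029297), (41.576969146728516, 40.977691650390625), 37.387725830078125) circ ((449.0233459472656, 194.52920532226562), 21.69573211669922)
tape 77 rect ((524.2254028320312, 145.43350219726562), (49.24462890625, 51.131317138671875), 4.083226203918457) circ ((524.1535034179688, 145.18812561035156), 26.422218322753906)
blk 67 rect ((592.6396484375, 199.73062133789062), (28.72454261779785, 42.59186553955078), 13.682921409606934) circ ((593.2731323242188, 200.17979431152344), 23.943937301635742)
sm 47 rect ((666.4824829101562, 276.85687255859375), (31.05817222595215, 19.73764419555664), 5.500550270080566) circ ((666.2327270507812, 277.37664794921875), 17.5049991607666)
top corners [[ 588.5   26.3]
 [ 617.4 -115.4]
 [ 451.7 -147.4]
 [ 421.4   -7.3]] mean [519.8 -61. ] sides [144.6 168.8 143.3 170.4] ang [ -78.5 -169.1  102.2   11.4]
side corners [[ 585.8   23.6]
 [ 616.6 -117. ]
 [ 451.7 -151.8]
 [ 419.5  -13.3]] mean [518.4 -64.6] sides [144.  168.5 142.2 170.4] ang [ -77.6 -168.1  103.1   12.5]
top corners [[595.6 405.5]
 [578.8 286.3]
 [433.7 307.6]
 [450.5 425.2]] mean [514.7 356.2] sides [120.4 146.6 118.9 146.4] ang [-98.  171.7  81.9  -7.7]
side corners [[449.1 423.1]
 [593.2 400.3]
 [578.9 286.7]
 [432.  299. ]] mean [513.3 352.3] sides [145.9 114.5 147.4 125.3] ang [ -9.  -97.2 175.2  82.2]
```

```bash
cat > go.py <<'E'
# usage: go.py x y z closing_yaw_deg : delta from present pose; shift in tool axes AFTER the turn, units 50 mm; turn units .15 rad
from h import *; import sys
s=sense(); p=s["eef_pos"]; q=s["ee_rot"]; M=R.from_quat([q[1],q[2],q[3],q[0]])
yaw=lambda M:np.degrees(np.arctan2(M.as_matrix()[1,1],M.as_matrix()[0,1]))
print("t %.2f"%s["time_s"],"pos",np.round(p,1),"yaw %.2f"%yaw(M),"tilt z",np.round(M.as_matrix()[:,2],3),"w %.3f"%s["grip_width"],"gf %.1f"%s["grip_force"],"F",np.round(s["force"],1),"q",np.round(s["joints"],2))
a=list(map(float,sys.argv[1:]))
for i in range(0,len(a),4):
    x,y,z,c=a[i:i+4]
    d=(c-yaw(M)+90)%180-90; M=R.from_euler('z',d,degrees=True)*M
    T=np.array([x,y,z]); print("turn z %.2f rows"%(-np.radians(d)/.15),"shift",np.round(M.inv().apply(T-p)/50,2)); p=T
E
python3 go.py 462.2 95 150 101.8 462.2 95 11 101.8
python3 - <<'E'
from m import *
s=cv2.imread("pics/side0.png")
# side rims: tin top ellipse centre / wax / tape / block from crop
cs=lambda x,y:(140+x/2.8-.3,140+y/2.8-.3)
for nm,p,z in[("tin",cs(262,294),20),("wax",cs(175,230),14),("tape",cs(314,226),16),("spool",cs(445,202),40),("blk",cs(369,156),17)]: print(nm,onz("side",[p],z)[0], "top-proj of it",proj("top",onz("side",[p],z)[0]))
print("spool top", onz("top",[(120+455/2.4-.3,160+131/2.4-.3)],40))
E
```

```text
t 0.10 pos [231.  471.2 244.8] yaw 63.89 tilt z [-0.001 -0.001 -1.   ] w 1.003 gf 0.0 F [-0.8 -0.5 -0.1] q [ 0.89  0.31  1.5  -0.    1.33 -0.22]
turn z -4.41 rows shift [-2.99 -8.31  1.9 ]
turn z -0.00 rows shift [-0.    0.    2.78]
tin [461.5  93.6  20. ] top-proj of it [[305.1 287.4]]
wax [446.5 189.3  14. ] top-proj of it [[253. 292.]]
tape [522.  143.4  16. ] top-proj of it [[280.5 253.2]]
spool [587.6  92.1  40. ] top-proj of it [[310.4 218.7]]
blk [590.6 194.2  17. ] top-proj of it [[256.6 215.6]]
spool top [[595.8  94.7  40. ]]
```

arm_command(
  steps=[
    [[1,0,0,0.3,0,0,-0.9],[1,0,0,0.3,0,0,-0.9],[1,0,0,0.3,0,0,-0.9],[1,0,0,0.3,0,0,-0.9],[1,0,0,0.3,0,0,-0.81],[1,-0.3,-0.83,0.2,0,0,0],[1,-0.3,-0.83,0.2,0,0,0],[1,-0.3,-0.83,0,0,0,0]],
  ],
  squeeze=40,
)

```text
time_s: 1.1
eef_pos: [300.7, 357.3, 149.4]
ee_rot: [-0.001, -0.103, 0.995, -0.0]
force: [0.7, -0.3, 1.4]
grip_width: 1.002
grip_force: 0.0
```

arm_command(
  steps=[
    [[1,-0.3,-0.83,0,0,0,0],[1,-0.3,-0.83,0,0,0,0],[1,-0.3,-0.83,0,0,0,0],[1,-0.3,-0.83,0,0,0,0],[1,-0.3,-0.83,0,0,0,0],[1,-0.3,-0.83,0,0,0,0],[1,-0.29,-0.84,0,0,0,0],[1,0,0,0,0,0,0]],
  ],
)

```text
time_s: 2.1
eef_pos: [463.3, 93.2, 150.0]
ee_rot: [-0.0, -0.101, 0.995, -0.0]
force: [-0.4, 1.0, 0.8]
grip_width: 0.996
grip_force: 0.0
```

```bash
python3 go.py 462.2 95 11 101.8; python3 -c "
from h import *
snap('side','s1');t=snap('top','t1');cv2.imwrite('pics/t1c.png',cv2.resize(t[180:340,200:360],None,fx=3.7,fy=3.7,interpolation=cv2.INTER_CUBIC))"
```

```text
t 2.10 pos [463.3  93.2 150. ] yaw 101.59 tilt z [-0. -0. -1.] w 0.996 gf 0.0 F [-0.4  1.   0.8] q [-0.05  0.3   1.78 -0.    1.06 -1.82]
turn z -0.02 rows shift [0.01 0.04 2.78]
```

View pics/t1c.png

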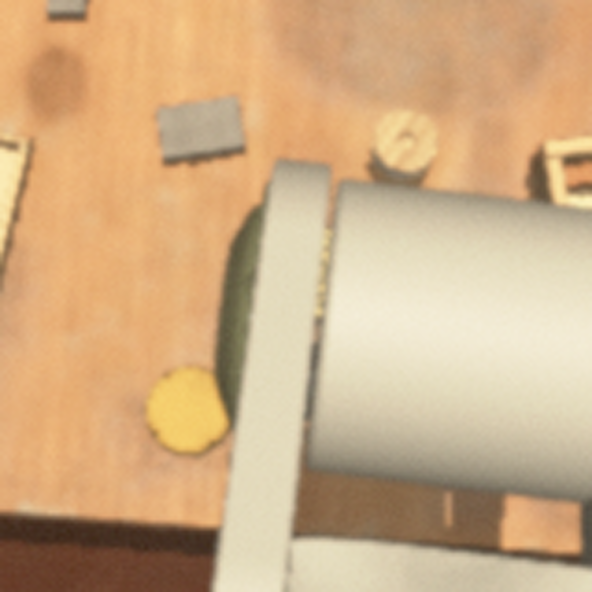

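The arm hides the tin in the top view; the wax at (190,410) and the block at (200,130) are clear. I'll descend in slow rows.

arm_command(
  steps=[
    [[1,0,0.04,0.7,0,0,0],[1,0,0,0.7,0,0,0],[1,0,0,0.5,0,0,0],[1,0,0,0.4,0,0,0],[1,0,0,0.3,0,0,0],[1,0,0,0.18,0,0,0],[1,0,0,0,0,0,0],[1,0,0,0,0,0,0]],
  ],
)

```text
time_s: 3.2
eef_pos: [462.2, 97.2, 11.8]
ee_rot: [0.0, -0.103, 0.995, -0.0]
force: [-0.3, 1.3, -0.1]
grip_width: 0.995
grip_force: 0.0
```

```bash
python3 go.py 462.2 95 11 101.8; python3 -c "
from h import *
t=snap('side','s2');cv2.imwrite('pics/s2c.png',cv2.resize(t[150:290,150:330],None,fx=4,fy=4,interpolation=cv2.INTER_CUBIC))"
```

```text
t 3.20 pos [462.2  97.2  11.8] yaw 101.79 tilt z [ 0.001 -0.    -1.   ] w 0.995 gf 0.0 F [-0.3  1.3 -0.1] q [-0.04  0.54  1.88  0.    0.72 -1.82]
turn z -0.00 rows shift [ 0.01 -0.04  0.02]
```

View pics/s2c.png

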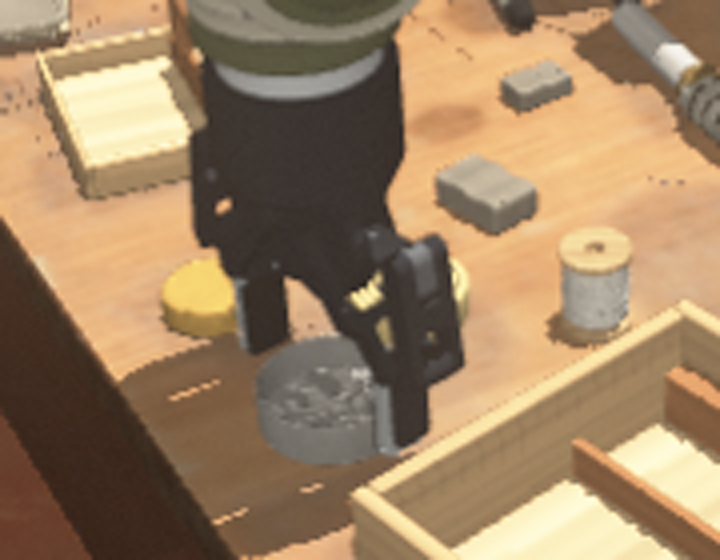

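The fingers straddle the tin: it sits at (318,400), with pads at (260,310) and (395,430). I'll close and lift.

arm_command(
  steps=[
    [[0.5,0,0,0,0,0,0],[0.5,0,0,0,0,0,0],[0.5,0,0,0,0,0,0],[0.5,0,0,0,0,0,0],[0.5,0,0,0,0,0,0],[0.5,0,0,0,0,0,0]],
  ],
  squeeze=40,
)

```text
time_s: 4.0
eef_pos: [462.2, 97.1, 12.0]
ee_rot: [0.0, -0.103, 0.995, -0.0]
force: [-2.1, 0.2, 8.0]
grip_width: 0.729
grip_force: 42.4
```

arm_command(
  steps=[
    [[0.5,0,0,-0.2,0,0,0],[0.5,0,0,-0.5,0,0,0],[0.5,0,0,-0.7,0,0,0],[0.5,0,0,-0.6,0,0,0],[0.5,0,0,0,0,0,0],[0.5,0,0,0,0,0,0]],
  ],
)

```text
time_s: 4.75
eef_pos: [461.4, 97.2, 110.7]
ee_rot: [-0.001, -0.103, 0.995, 0.0]
force: [-0.4, 0.4, -1.5]
grip_width: 0.726
grip_force: 44.4
```

```bash
python3 -c "
from h import *
t=snap('side','s3');cv2.imwrite('pics/s3c.png',cv2.resize(t[130:270,150:330],None,fx=4,fy=4,interpolation=cv2.INTER_CUBIC))
c,s=np.cos(np.radians(11.8)),np.sin(np.radians(11.8))
for b in((-25.5,0),(43.5,0),(-37,0),(37,0)): print(b,519.1+c*b[0]-s*b[1],-62.8+s*b[0]+c*b[1])
"; python3 go.py 494.1 -68 112 101.8 494.1 -68 19 101.8
```

```text
(-25.5, 0) 494.13888158657704 -68.01464932196565
(43.5, 0) 561.6807314111334 -53.904421744882114
(-37, 0) 482.8819066158177 -70.36635391814625
(37, 0) 555.3180933841824 -55.233646081853756
t 4.80 pos [461.3  97.1 110.4] yaw 101.78 tilt z [-0.002  0.    -1.   ] w 0.728 gf 44.4 F [-0.1  0.  -1.5] q [-0.04  0.36  1.82  0.    0.96 -1.82]
turn z -0.00 rows shift [ 0.03 -3.37 -0.03]
turn z -0.00 rows shift [-0.   -0.    1.86]
```

View pics/s3c.png

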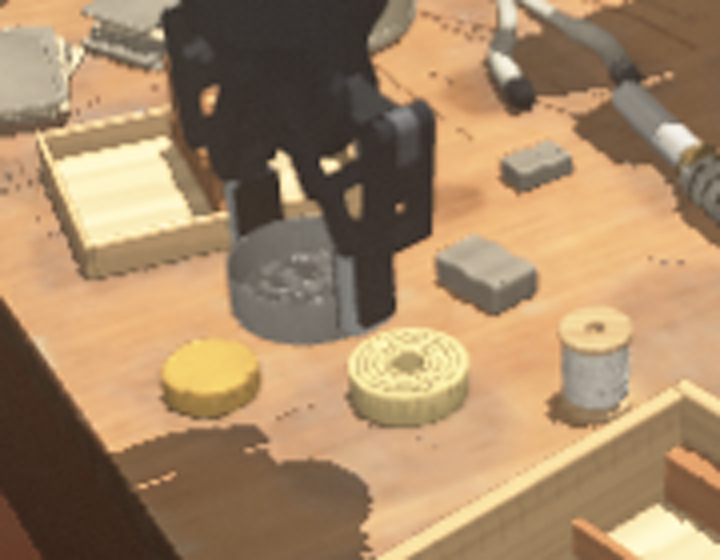

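The tin is held level at (310,290). I'll carry it over the box and lower it.

arm_command(
  steps=[
    [[0.5,0.03,-0.5,0,0,0,0],[0.5,0,-0.9,0,0,0,0],[0.5,0,-0.9,0,0,0,0],[0.5,0,-0.7,0,0,0,0],[0.5,0,-0.37,0,0,0,0],[0.5,0,0,0,0,0,0],[0.5,0,0,0,0,0,0]],
  ],
)

```text
time_s: 5.68
eef_pos: [494.5, -67.0, 111.0]
ee_rot: [-0.0, -0.103, 0.995, 0.0]
force: [-0.4, 0.9, -0.4]
grip_width: 0.727
grip_force: 44.4
```

```bash
python3 go.py 494.1 -68 19 101.8; python3 -c "
from h import *
t=snap('side','s4');cv2.imwrite('pics/s4c.png',cv2.resize(t[180:360,220:400],None,fx=3.3,fy=3.3,interpolation=cv2.INTER_CUBIC))"
```

```text
t 5.67 pos [494.5 -67.  111. ] yaw 101.83 tilt z [-0.001  0.001 -1.   ] w 0.727 gf 44.4 F [-0.4  0.9 -0.4] q [-0.37  0.41  1.74  0.    0.99 -2.15]
turn z 0.00 rows shift [ 0.01 -0.02  1.84]
```

View pics/s4c.png

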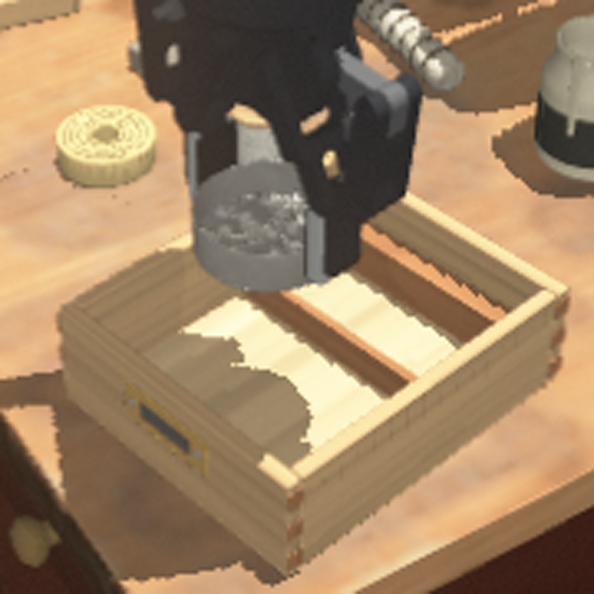

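```bash
python3 -c "
from h import *
a=np.linspace(0,2*np.pi,60)
for z in(99,119):
  P=np.c_[494.5+32*np.cos(a),-67+32*np.sin(a),z+0*a]; q=(proj('side',P)-[220,180]+.35)*3.3
  print(z,q.min(0),q.max(0))
c,s=np.cos(np.radians(11.8)),np.sin(np.radians(11.8))
B=lambda x,y,z:[519.1+c*x-s*y,-62.8+s*x+c*y,z]
print((proj('side',[B(x,y,54) for x in(-86.5,86.5) for y in(-73,73)])-[220,180]+.35)*3.3)
"
```

```text
99 [194.82334886 194.45620037] [348.62076124 291.64272245]
119 [193.45317263 157.03221282] [349.67792742 253.00918201]
[[289.9998884  488.40295787]
 [ 55.93129897 308.1406438 ]
 [570.10629605 285.53581707]
 [333.44833634 146.31092174]]
```

Projection agrees with the gripper to about 1 mm in the side view, so I'll trust the side view. I'll lower and release.

arm_command(
  steps=[
    [[0.5,0,-0.04,0.4,0,0,0],[0.5,0,0,0.6,0,0,0],[0.5,0,0,0.4,0,0,0],[0.5,0,0,0.3,0,0,0],[0.5,0,0,0.14,0,0,0],[0.5,0,0,0,0,0,0],[0.5,0,0,0,0,0,0]],
  ],
)

```text
time_s: 6.6
eef_pos: [495.7, -70.2, 19.9]
ee_rot: [0.001, -0.103, 0.995, -0.0]
force: [0.1, 0.0, -0.9]
grip_width: 0.727
grip_force: 44.4
```

```bash
python3 go.py 494.1 -68 18 101.8
```

```text
t 6.60 pos [495.7 -70.2  19.9] yaw 101.79 tilt z [ 0.001 -0.    -1.   ] w 0.727 gf 44.4 F [ 0.1  0.  -0.9] q [-0.38  0.57  1.8  -0.    0.78 -2.15]
turn z -0.00 rows shift [0.02 0.05 0.04]
```

arm_command(
  steps=[
    [[0.5,0,0,0.03,0,0,0],[0.9,0,0,0,0,0,0],[0.9,0,0,0,0,0,0],[0.9,0,0,0,0,0,0],[0.9,0,0,-0.4,0,0,0],[0.9,0,0,-0.8,0,0,0],[0.8,0,0,-0.8,0,0,0],[0.8,0,0,0,0,0,0]],
  ],
)

```text
time_s: 7.6
eef_pos: [496.6, -70.5, 120.4]
ee_rot: [0.003, -0.103, 0.995, -0.001]
force: [0.1, 0.4, -0.5]
grip_width: 0.801
grip_force: 0.0
```

```bash
python3 go.py 591 196 100 103.5 591 196 12 103.5
```

```text
t 7.60 pos [496.6 -70.5 120.4] yaw 101.79 tilt z [ 0.005 -0.002 -1.   ] w 0.801 gf 0.0 F [ 0.1  0.4 -0.5] q [-0.38  0.4   1.73  0.    1.01 -2.15]
turn z -0.20 rows shift [-3.08  4.74  0.41]
turn z -0.00 rows shift [0.01 0.01 1.76]
```

arm_command(
  steps=[
    [[0.8,-0.38,0.59,0,0,0,-0.2],[0.8,-0.54,0.83,0,0,0,0],[0.8,-0.54,0.83,0,0,0,0],[0.8,-0.54,0.83,0,0,0,0],[0.8,-0.54,0.83,0.2,0,0,0],[0.8,-0.54,0.83,0.2,0,0,0],[0.8,0,0,0,0,0,0],[0.8,0,0,0,0,0,0]],
  ],
)

```text
time_s: 8.6
eef_pos: [590.2, 195.5, 96.9]
ee_rot: [-0.001, -0.118, 0.993, -0.0]
force: [0.1, -0.9, 0.1]
grip_width: 0.8
grip_force: 0.0
```

arm_command(
  steps=[
    [[0.8,0,0,0.3,0,0,0],[0.8,0,0,0.4,0,0,0],[0.8,0,0,0,0,0,0],[0.8,0,0,0,0,0,0]],
  ],
)

```text
time_s: 9.1
eef_pos: [590.9, 195.5, 63.2]
ee_rot: [0.0, -0.117, 0.993, -0.0]
force: [-0.1, -0.3, -0.0]
grip_width: 0.799
grip_force: 0.0
```

```bash
python3 go.py 591 196 12 103.5;python3 -c "
from h import *
t=snap('side','s5');cv2.imwrite('pics/s5c.png',cv2.resize(t[130:320,200:400],None,fx=3.1,fy=3.1,interpolation=cv2.INTER_CUBIC))"
```

```text
t 9.10 pos [590.9 195.5  63.2] yaw 103.47 tilt z [ 0.001  0.    -1.   ] w 0.799 gf 0.0 F [-0.1 -0.3 -0. ] q [ 0.13  0.71  1.38 -0.    1.05 -1.67]
turn z -0.00 rows shift [-0.    0.01  1.02]
```

View pics/s5c.png

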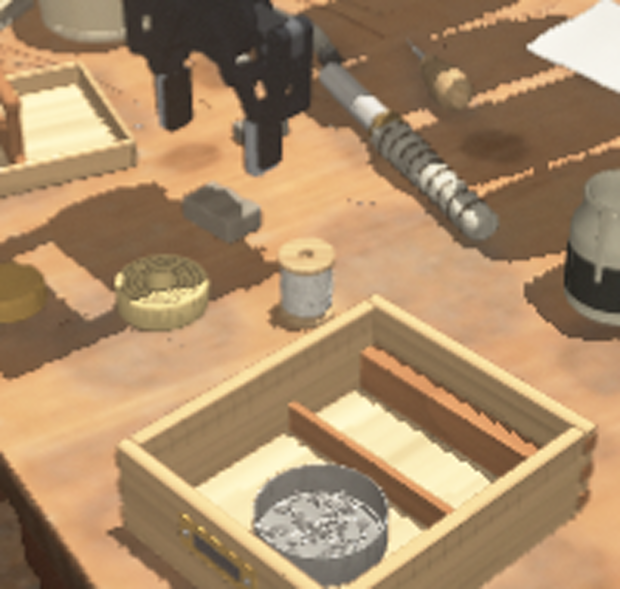

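The tin sits flat in the wide well at (320,520), and the block is below the fingers at (222,212). I'll descend and grip.

arm_command(
  steps=[
    [[0.8,0,0,0.4,0,0,0],[0.8,0,0,0.35,0,0,0],[0.8,0,0,0.27,0,0,0],[0.8,0,0,0,0,0,0],[0.3,0,0,0,0,0,0],[0.3,0,0,0,0,0,0],[0.3,0,0,0,0,0,0],[0.3,0,0,0,0,0,0]],
  ],
)

```text
time_s: 10.15
eef_pos: [591.2, 196.1, 12.7]
ee_rot: [0.001, -0.118, 0.993, 0.0]
force: [-1.0, 0.3, 5.5]
grip_width: 0.503
grip_force: 42.3
```

arm_command(
  steps=[
    [[0.3,0,0,0,0,0,0],[0.3,0,0,0,0,0,0],[0.3,0,0,-0.2,0,0,0],[0.3,0,0,-0.5,0,0,0],[0.3,0,0,-0.7,0,0,0],[0.3,0,0,-0.6,0,0,0],[0.3,0,0,0,0,0,0],[0.3,0,0,0,0,0,0]],
  ],
)

```text
time_s: 11.15
eef_pos: [590.1, 195.9, 111.0]
ee_rot: [-0.001, -0.118, 0.993, -0.0]
force: [-0.2, 0.4, -0.2]
grip_width: 0.504
grip_force: 41.7
```

```bash
python3 go.py 561.1 -55.5 112 101.9 561.1 -55.5 19 101.9
```

```text
t 11.15 pos [590.1 195.9 111. ] yaw 103.51 tilt z [-0.001 -0.    -1.   ] w 0.504 gf 41.7 F [-0.2  0.4 -0.2] q [ 0.13  0.65  1.35 -0.    1.15 -1.67]
turn z 0.19 rows shift [ 1.61 -4.8  -0.02]
turn z -0.00 rows shift [-0.   -0.    1.86]
```

arm_command(
  steps=[
    [[0.3,0.15,-0.4,0,0,0,0.19],[0.3,0.3,-0.9,0,0,0,0],[0.3,0.3,-0.9,0,0,0,0],[0.3,0.3,-0.9,0,0,0,0],[0.3,0.3,-0.9,0,0,0,0],[0.3,0.26,-0.8,0,0,0,0],[0.3,0,0,0,0,0,0],[0.3,0,0,0,0,0,0]],
  ],
)

```text
time_s: 12.15
eef_pos: [561.4, -55.5, 111.3]
ee_rot: [-0.001, -0.103, 0.995, 0.0]
force: [0.6, 1.1, -0.4]
grip_width: 0.503
grip_force: 41.7
```

```bash
python3 go.py 561.1 -55.5 19 101.9; python3 -c "
from h import *
t=snap('side','s6');cv2.imwrite('pics/s6c.png',cv2.resize(t[160:350,220:410],None,fx=3.1,fy=3.1,interpolation=cv2.INTER_CUBIC))"
```

```text
t 12.15 pos [561.4 -55.5 111.3] yaw 101.82 tilt z [-0.001  0.001 -1.   ] w 0.503 gf 41.7 F [ 0.6  1.1 -0.4] q [-0.31  0.53  1.54  0.    1.07 -2.08]
turn z -0.01 rows shift [0.   0.   1.85]
```

View pics/s6c.png

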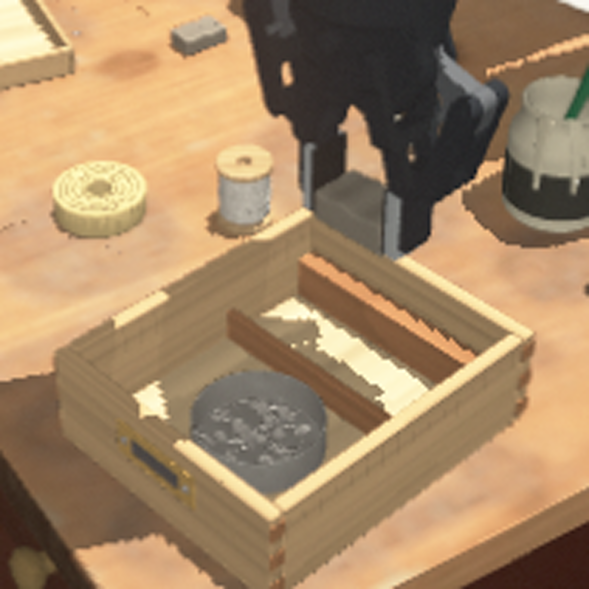

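The block is held level at (350,210) above the narrow well. I'll lower, release and rise.

arm_command(
  steps=[
    [[0.3,0,0,0.4,0,0,0],[0.3,0,0,0.6,0,0,0],[0.3,0,0,0.4,0,0,0],[0.3,0,0,0.3,0,0,0],[0.3,0,0,0.13,0,0,0],[0.3,0,0,0.02,0,0,0],[0.3,0,0,0,0,0,0],[0.3,0,0,0,0,0,0]],
  ],
)

```text
time_s: 13.2
eef_pos: [562.1, -55.6, 19.8]
ee_rot: [0.0, -0.103, 0.995, -0.0]
force: [0.3, -0.3, -0.7]
grip_width: 0.507
grip_force: 41.7
```

arm_command(
  steps=[
    [[0.7,0,0,0,0,0,0],[0.7,0,0,0,0,0,0],[0.7,0,0,0,0,0,0],[0.7,0,0,-0.4,0,0,0],[0.7,0,0,-0.8,0,0,0],[0.7,0,0,-0.8,0,0,0],[0.7,0,0,0,0,0,0],[0.7,0,0,0,0,0,0]],
  ],
)

```text
time_s: 14.2
eef_pos: [561.4, -55.4, 118.5]
ee_rot: [-0.001, -0.103, 0.995, 0.0]
force: [0.5, 0.7, -0.4]
grip_width: 0.704
grip_force: 0.0
```

```bash
python3 go.py 513.5 353 125 -8.2 513.5 353 50 -8.2
```

```text
t 14.20 pos [561.4 -55.4 118.5] yaw 101.87 tilt z [-0.001  0.    -1.   ] w 0.704 gf 0.0 F [ 0.5  0.7 -0.4] q [-0.31  0.52  1.54 -0.    1.08 -2.08]
turn z -8.14 rows shift [-7.95  2.11 -0.14]
turn z -0.00 rows shift [-0.  -0.   1.5]
```

arm_command(
  steps=[
    [[0.7,0,0,0,0,0,0.98],[0.7,0,0,0,0,0,0.98],[0.7,0,0,0,0,0,0.98],[0.7,0,0,0,0,0,0.98],[0.7,0,0,0,0,0,0.98],[0.7,0,0,0,0,0,0.98],[0.7,0,0,0,0,0,0.98],[0.7,0,0,0,0,0,0.98]],
  ],
)

```text
time_s: 15.2
eef_pos: [561.2, -55.4, 117.7]
ee_rot: [-0.001, 0.468, 0.884, -0.0]
force: [0.5, 0.4, 0.3]
grip_width: 0.7
grip_force: 0.0
```

arm_command(
  steps=[
    [[0.7,0,0,0,0,0,0.98],[0.7,0,0,0,0,0,0.98],[0.7,0,0,0,0,0,0.98],[0.7,0,0,0,0,0,0.98],[0.7,0,0,0,0,0,0.98],[0.7,0,0,0,0,0,0.06],[0.7,0.5,-0.13,0,0,0,0],[0.7,0.9,-0.24,0,0,0,0]],
  ],
)

```text
time_s: 16.2
eef_pos: [553.2, 16.3, 118.4]
ee_rot: [-0.0, 0.755, 0.655, -0.0]
force: [0.1, 0.2, 0.6]
grip_width: 0.7
grip_force: 0.0
```

arm_command(
  steps=[
    [[0.7,0.9,-0.24,0,0,0,0],[0.7,0.9,-0.24,0,0,0,0],[0.7,0.9,-0.24,0,0,0,0],[0.7,0.9,-0.24,0,0,0,0],[0.7,0.9,-0.24,0,0,0,0],[0.7,0.9,-0.24,0,0,0,0],[0.7,0.9,-0.24,0,0,0,0],[0.7,0,0,0,0,0,0]],
  ],
)

```text
time_s: 17.2
eef_pos: [513.6, 342.5, 118.2]
ee_rot: [-0.0, 0.753, 0.658, -0.001]
force: [-0.3, -0.7, -0.4]
grip_width: 0.699
grip_force: 0.0
```

arm_command(
  steps=[
    [[0.7,0,0,0,0,0,0],[0.7,0,0,0,0,0,0]],
  ],
)

```text
time_s: 17.45
eef_pos: [515.2, 339.0, 119.1]
ee_rot: [-0.0, 0.756, 0.655, -0.0]
force: [0.4, 0.4, 0.1]
grip_width: 0.698
grip_force: 0.0
```

```bash
python3 go.py 513.5 353 50 -8.2; python3 -c "
from h import *
t=snap('side','s7');cv2.imwrite('pics/s7c.png',np.hstack([cv2.resize(t[80:230,120:300],None,fx=2.2,fy=2.2,interpolation=cv2.INTER_CUBIC),cv2.resize(t[200:350,220:400],None,fx=2.2,fy=2.2,interpolation=cv2.INTER_CUBIC)]))"
```

```text
t 17.45 pos [515.2 339.  119.1] yaw -8.17 tilt z [-0. -0. -1.] w 0.698 gf 0.0 F [0.4 0.4 0.1] q [ 0.39  0.63  1.36 -0.    1.16  0.53]
turn z 0.00 rows shift [ 0.27 -0.07  1.38]
```

View pics/s7c.png

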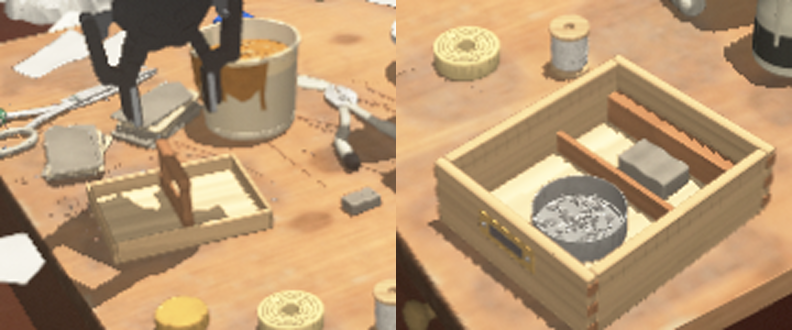

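Both lower items lie flat in their wells: tin at (580,215), block at (655,165). The rail, at (175,180), lies under the gripper. I'll shift and descend to it.

arm_command(
  steps=[
    [[0.7,0.27,-0.07,0,0,0,0],[0.7,0,0,0,0,0,0],[0.7,0,0,0.4,0,0,0],[0.7,0,0,0.4,0,0,0],[0.7,0,0,0.3,0,0,0],[0.7,0,0,0.2,0,0,0],[0.7,0,0,0.11,0,0,0],[0.7,0,0,0,0,0,0]],
  ],
)

```text
time_s: 18.5
eef_pos: [513.4, 354.0, 48.8]
ee_rot: [0.0, 0.755, 0.655, 0.0]
force: [0.6, 0.7, 0.4]
grip_width: 0.7
grip_force: 0.0
```

arm_command(
  steps=[
    [[0.05,0,0,0,0,0,0],[0.05,0,0,0,0,0,0],[0.05,0,0,0,0,0,0],[0.05,0,0,0,0,0,0],[0.05,0,0,0,0,0,0],[0.05,0,0,0,0,0,0],[0.05,0,0,0,0,0,0],[0.05,0,0,0,0,0,0]],
  ],
  squeeze=60,
)

```text
time_s: 19.5
eef_pos: [513.6, 354.1, 49.3]
ee_rot: [0.0, 0.755, 0.655, 0.0]
force: [-1.2, -0.4, 5.7]
grip_width: 0.129
grip_force: 59.3
```

```bash
python3 go.py 513.5 353 110 -8.2
```

```text
t 19.50 pos [513.6 354.1  49.3] yaw -8.14 tilt z [ 0.001  0.    -1.   ] w 0.129 gf 59.3 F [-1.2 -0.4  5.7] q [ 0.42  0.73  1.38 -0.    1.03  0.56]
turn z 0.01 rows shift [-0.02  0.   -1.21]
```

arm_command(
  steps=[
    [[0.05,0,0,-0.1,0,0,0],[0.05,0,0,-0.3,0,0,0],[0.05,0,0,-0.5,0,0,0],[0.05,0,0,-0.5,0,0,0],[0.05,0,0,-0.5,0,0,0],[0.05,0,0,-0.2,0,0,0],[0.05,0,0,0,0,0,0],[0.05,0,0,0,0,0,0]],
  ],
)

```text
time_s: 20.5
eef_pos: [512.9, 353.8, 152.7]
ee_rot: [-0.0, 0.755, 0.655, -0.001]
force: [-1.4, -0.3, -2.2]
grip_width: 0.127
grip_force: 58.6
```

```bash
python3 go.py 518.5 -64.3 150 12 ; python3 -c "
from h import *
snap('top','t8')"
```

```text
t 20.50 pos [512.9 353.8 152.7] yaw -8.14 tilt z [-0.002 -0.001 -1.   ] w 0.127 gf 58.6 F [-1.4 -0.3 -2.2] q [ 0.42  0.61  1.3  -0.    1.24  0.56]
turn z -2.34 rows shift [-8.2  -1.63  0.07]
```

arm_command(
  steps=[
    [[0.05,0,0,0,0,0,-0.5],[0.05,0,0,0,0,0,-0.7],[0.05,0,0,0,0,0,-0.7],[0.05,0,0,0,0,0,-0.44],[0.05,-0.4,-0.08,0,0,0,0],[0.05,-0.7,-0.14,0,0,0,0],[0.05,-0.8,-0.16,0,0,0,0],[0.05,-0.8,-0.16,0,0,0,0]],
  ],
)

```text
time_s: 21.55
eef_pos: [514.5, 215.1, 153.1]
ee_rot: [-0.0, 0.629, 0.777, -0.0]
force: [0.6, 1.0, -1.1]
grip_width: 0.126
grip_force: 58.6
```

arm_command(
  steps=[
    [[0.05,-0.8,-0.16,0,0,0,0],[0.05,-0.8,-0.16,0,0,0,0],[0.05,-0.8,-0.16,0,0,0,0],[0.05,-0.8,-0.16,0,0,0,0],[0.05,-0.8,-0.16,0,0,0,0],[0.05,-0.8,-0.16,0,0,0,0],[0.05,-0.5,-0.1,0,0,0,0],[0.05,-0.2,-0.03,0,0,0,0]],
  ],
)

```text
time_s: 22.55
eef_pos: [518.4, -65.0, 153.3]
ee_rot: [-0.0, 0.63, 0.777, -0.0]
force: [0.1, -0.3, -1.0]
grip_width: 0.128
grip_force: 58.6
```

arm_command(
  steps=[
    [[0.05,0,0,0,0,0,0],[0.05,0,0,0,0,0,0],[0.05,0,0,0,0,0,0],[0.05,0,0,0,0,0,0]],
  ],
)

```text
time_s: 23.05
eef_pos: [518.6, -63.5, 153.8]
ee_rot: [-0.0, 0.629, 0.777, 0.0]
force: [0.1, 0.4, -1.5]
grip_width: 0.123
grip_force: 58.6
```

```bash
python3 go.py 518.5 -64.3 95 12 ; python3 -c "
from h import *
s=snap('side','s9');t=snap('top','t9')
cv2.imwrite('pics/s9c.png',np.hstack([cv2.resize(s[170:350,220:400],(396,396),interpolation=cv2.INTER_CUBIC),cv2.resize(t[190:330,320:460],(396,396),interpolation=cv2.INTER_CUBIC)]))"
```

```text
t 23.05 pos [518.6 -63.5 153.8] yaw 12.02 tilt z [-0.  0. -1.] w 0.123 gf 58.6 F [ 0.1  0.4 -1.5] q [-0.35  0.4   1.63  0.    1.11 -0.56]
turn z 0.00 rows shift [-0.01 -0.01  1.18]
```

View pics/s9c.png

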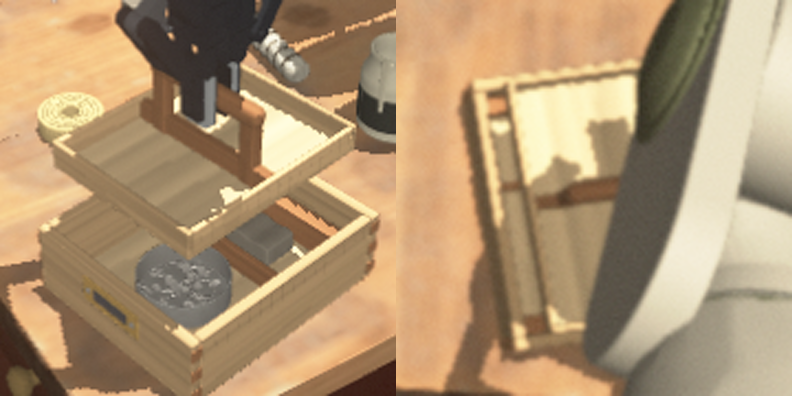

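The tray hangs level above the box, with its near corner at (189,232), left (54,150) and right (355,125). Box rim corners are near (195,335), left (42,232) and right (378,212). I'll compute the relative offset from these.

Run:
```python
from m import *
f=lambda L:[(220+x/2.2-.3,170+y/2.2-.3) for x,y in L]
def show(nm,L,z,h):
    P=onz("side",f(L),z)[:,:2]   # left(-x,+y), near(-x,-y), right(+x,-y)
    c=(P[0]+P[2])/2; a=P[2]-P[1]; b=P[0]-P[1]
    print(nm,P,"c",c,"len",np.linalg.norm(a),np.linalg.norm(b),"ang",np.degrees(np.arctan2(a[1],a[0])),np.degrees(np.arctan2(b[1],b[0]))-90)
show("tray",[(54,150),(189,232),(355,125)],124.5,0)
show("box",[(42,232),(195,335),(378,212)],54,0)
def pred(cx,cy,yaw,hx,hy,z):
    M=cv2.getRotationMatrix2D((0,0),-yaw,1)[:,:2]
    Q=np.array([(-hx,hy),(-hx,-hy),(hx,-hy),(hx,hy)])@M.T+[cx,cy]
    return (proj("side",np.c_[Q,[z]*4])-[220,170]+.3)*2.2
print("tray pred",pred(518.6,-63.5,12,74.5,61,124.5)); print("box pred",pred(518.5,-64.3,12,86.5,73,54))
# edge lines in both raw side images
for nm in("s9","side0"):
    g=cv2.imread(f"pics/{nm}.png"); 
    L=cv2.createLineSegmentDetector().detect(cv2.cvtColor(g[170:350,220:400],cv2.COLOR_BGR2GRAY))[0].reshape(-1,4)
    L=L[np.hypot(L[:,2]-L[:,0],L[:,3]-L[:,1])>35]; print(nm,len(L)); print(L*2.2)
```

```text
tray [[ 428.7  -25.2]
 [ 458.4 -133. ]
 [ 600.9 -103.6]] c [514.8 -64.4] len 145.46554967292036 111.7863961477155 ang 11.682743156335333 15.382354875554057
box [[ 420.1  -14.9]
 [ 455.6 -144.2]
 [ 617.8 -115.7]] c [518.9 -65.3] len 164.69699944434345 134.09912906791385 ang 9.96768960377466 15.322208160988936
tray pred [[ 55.8 142.8]
 [194.5 237.7]
 [363.3 126.6]
 [223.6  51.8]]
box pred [[ 37.4 229.3]
 [194.4 349.6]
 [380.6 213.4]
 [222.1 120.7]]
s9 11
[[360.5 214.3 192.4 332. ]
 [  0.5 296.2  46.8 365.2]
 [329.7 136.9 242.4  88.4]
 [238.2  66.7 342.3 122.6]
 [188.1 349.2 379.2 211.9]
 [279.4 392.5 392.6 335.5]
 [242.  200.  353.  127.3]
 [324.3 394.1 393.1 358.5]
 [377.3 265.2 208.5 393. ]
 [217.9 164.8 137.  115.5]
 [ 44.5 285.6 174.  392.6]]
side0 15
[[256.4 287.2 157.1 217.3]
 [304.9 251.3 206.7 187. ]
 [ -1.3 294.8  68.4 395. ]
 [230.2 318.4 374.3 215.5]
 [220.2 127.1 362.9 212.9]
 [ 54.6 225.7 219.7 129.8]
 [159.6 197.2 276.8 274.4]
 [156.7 393.6  31.4 289.9]
 [210.2 161.2 325.2 233.5]
 [294.9 204.4 218.3 155.9]
 [377.4 265.2 206.8 394.4]
 [324.4 394.3 393.1 358.5]
 [374.1 209.7 223.8 120.2]
 [158.5 156.1  41.4 223.9]
 [ 44.5 285.7 174.  392.7]]
```

Run:
```python
from h import *
def pred(cx,cy,yaw,hx,hy,z):
    M=cv2.getRotationMatrix2D((0,0),-yaw,1)[:,:2]
    return proj("side",np.c_[np.array([(-hx,hy),(-hx,-hy),(hx,-hy),(hx,hy)])@M.T+[cx,cy],[z]*4])
def draw(nm,x0,y0,w,h,k,polys):
    g=cv2.resize(cv2.imread(f"pics/{nm}.png")[y0:y0+h,x0:x0+w],None,fx=k,fy=k,interpolation=cv2.INTER_CUBIC)
    for P,c in polys: cv2.polylines(g,[np.int32(np.round(((P-[x0,y0]+.5)*k-.5)*16))],True,c,1,cv2.LINE_AA,4)
    return g
a=draw("s9",240,192,144,88,5.5,[(pred(518.6,-63.5,12,74.5,61,124.5),(0,0,255)),(pred(518.6,-63.5,12,70.5,57,124.5),(255,0,0))])
b=draw("side0",236,220,160,116,5,[(pred(518.5,-64.3,12,86.5,73,54),(0,0,255)),(pred(518.5,-64.3,12,78.5,65,54),(255,0,0))])
print(a.shape,b.shape)
cv2.imwrite("pics/ov1.png",a)
cv2.imwrite("pics/ov.png",np.vstack([cv2.resize(a,(490,300),interpolation=cv2.INTER_AREA),cv2.resize(b,(414,300),interpolation=cv2.INTER_AREA)]) if 0 else np.hstack([cv2.resize(a,(400,244),interpolation=cv2.INTER_AREA),cv2.resize(b,(400,244))]) if 0 else np.vstack([a[:, :][60:,:][:300,:792],b[:300,:792]]))
```

```text
(484, 792, 3) (580, 800, 3)
```

View pics/ov.png

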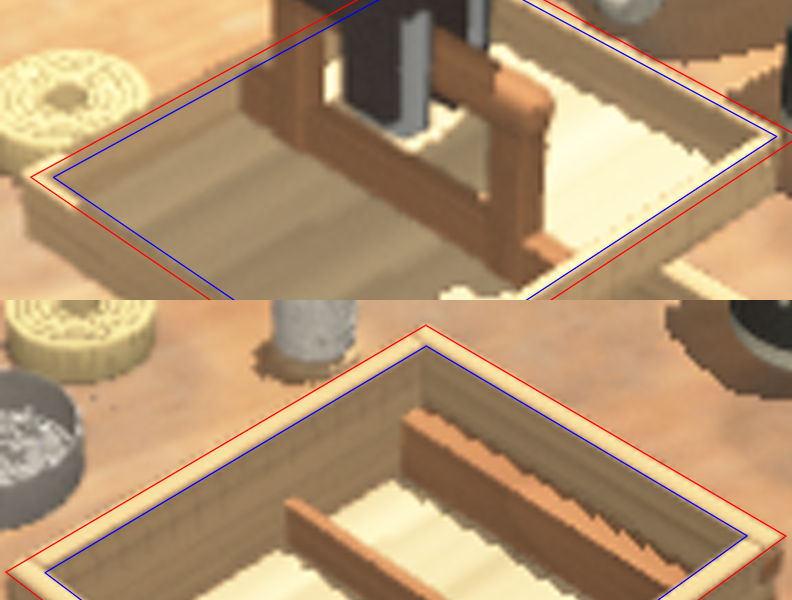

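The box outline fits well. The tray sits about 2 mm toward -x relative to the TCP, so I'll correct by +1.5 mm in x and -1 mm in y and lower to the rim.

arm_command(
  steps=[
    [[0.05,-0.02,0.03,0.2,0,0,0],[0.05,0,0,0.3,0,0,0],[0.05,0,0,0.25,0,0,0],[0.05,0,0,0.15,0,0,0],[0.05,0,0,0,0,0,0],[0.05,0,0,0,0,0,0],[0.05,0,0,0,0,0,0]],
  ],
)

```text
time_s: 24.02
eef_pos: [520.6, -64.7, 109.2]
ee_rot: [0.0, 0.63, 0.777, 0.0]
force: [0.6, 0.8, -1.1]
grip_width: 0.125
grip_force: 58.5
```

```bash
python3 go.py 520 -64.8 100 12
python3 - <<'E'
from h import *
s=snap('side','s10')
z=sense()['eef_pos'][2]-49.3+20
f=sense()['eef_pos']
print(z,f)
g=cv2.cvtColor(s,cv2.COLOR_BGR2GRAY).astype(float)
yaw=np.radians(12);ex=np.array([np.cos(yaw),np.sin(yaw)]);ey=np.array([-ex[1],ex[0]])
# intensity profiles across edges, sampled along world lines: position offset along outward normal
def prof(c,half,axis,sign,zz,tr):
    n=(ex if axis==0 else ey)*sign; t=ey if axis==0 else ex; out=[]
    for o in np.arange(-10,7,1.):
        P=[list(np.array(c)+n*(half+o)+t*k)+[zz] for k in tr]
        q=proj('side',P); out.append(np.mean([cv2.getRectSubPix(g.astype(np.float32),(1,1),tuple(map(float,p)))[0,0] for p in q]))
    return np.round(out).astype(int)
print("offs",np.arange(-10,7))
for nm,a,sg,h,tr in[("tray -y",1,-1,61,range(-60,61,10)),("tray -x",0,-1,74.5,range(-50,51,10)),("tray +y",1,1,61,range(-65,-10,5)),("tray +x",0,1,74.5,range(-55,-15,5))]: print(nm,prof(f[:2],h,a,sg,z,tr))
for nm,a,sg,h,tr in[("box -y",1,-1,73,range(-70,71,10)),("box -x",0,-1,86.5,range(-60,61,10))]: print(nm,prof((518.5,-64.3),h,a,sg,54,tr))
E
```

```text
t 24.02 pos [520.6 -64.7 109.2] yaw 11.97 tilt z [ 0.001 -0.    -1.   ] w 0.125 gf 58.5 F [ 0.6  0.8 -1.1] q [-0.35  0.46  1.67  0.    1.01 -0.56]
turn z -0.00 rows shift [ 0.   -0.01  0.18]
79.85574811650129 [520.50567444 -64.73595399 109.15574812]
offs [-10  -9  -8  -7  -6  -5  -4  -3  -2  -1   0   1   2   3   4   5   6]
tray -y [195 197 198 202 214 218 198 165 151 150 151 149 147 146 146 145 145]
tray -x [141 141 141 141 141 140 139 136 135 139 143 140 131 126 125 125 125]
tray +y [140 143 145 146 147 146 145 145 147 152 157 159 163 173 185 193 197]
tray +x [133 133 137 143 160 188 213 221 213 201 195 194 193 192 191 190 189]
box -y [138 172 213 231 234 234 233 225 204 165 137 133 134 134 134 131 129]
box -x [130 134 146 161 169 169 167 165 163 156 142 131 128 128 128 126 122]
```

Edge profiles put the tray 1.5 mm toward -x and 2.9 mm toward +y of the TCP. The remaining correction is small: about -1.3 mm in y and -0.4 mm in x. Then I'll insert gently.

arm_command(
  steps=[
    [[0.05,-0.03,-0.01,0,0,0,0],[0.05,0,0,0.06,0,0,0],[0.05,0,0,0.06,0,0,0],[0.05,0,0,0.06,0,0,0],[0.05,0,0,0,0,0,0],[0.05,0,0,0,0,0,0]],
  ],
)

```text
time_s: 24.82
eef_pos: [520.2, -66.3, 99.8]
ee_rot: [0.0, 0.629, 0.777, 0.0]
force: [-0.0, 0.3, -2.2]
grip_width: 0.128
grip_force: 58.6
```

arm_command(
  steps=[
    [[0.05,0,0,0.06,0,0,0],[0.05,0,0,0.06,0,0,0],[0.05,0,0,0,0,0,0]],
  ],
)

```text
time_s: 25.2
eef_pos: [520.0, -66.2, 93.5]
ee_rot: [-0.0, 0.629, 0.777, -0.0]
force: [0.0, -0.1, -2.8]
grip_width: 0.133
grip_force: 58.6
```

The tray is below the rim with no contact. I'll continue down to the battens.

arm_command(
  steps=[
    [[0.05,0,0,0.08,0,0,0],[0.05,0,0,0.08,0,0,0],[0.05,0,0,0.05,0,0,0],[0.05,0,0,0.03,0,0,0],[0.05,0,0,0.02,0,0,0],[0.05,0,0,0,0,0,0],[0.05,0,0,0,0,0,0]],
  ],
)

```text
time_s: 26.08
eef_pos: [520.2, -66.3, 80.9]
ee_rot: [0.0, 0.629, 0.777, 0.0]
force: [0.6, 0.7, -2.9]
grip_width: 0.126
grip_force: 58.6
```

arm_command(
  steps=[
    [[0.05,0,0,0.02,0,0,0],[0.05,0,0,0.02,0,0,0],[0.05,0,0,0,0,0,0]],
  ],
)

```text
time_s: 26.45
eef_pos: [520.2, -66.3, 79.3]
ee_rot: [0.0, 0.629, 0.777, -0.0]
force: [-3.4, 0.4, 5.3]
grip_width: 0.125
grip_force: 59.5
```

Contact force shows the tray is seated at the expected height of 79.3. I'll release, rise and turn for the spool.

arm_command(
  steps=[
    [[0.6,0,0,0,0,0,0],[0.6,0,0,0,0,0,0],[0.6,0,0,0,0,0,0],[0.6,0,0,0,0,0,0],[0.6,0,0,-0.3,0,0,0],[0.6,0,0,-0.8,0,0,0],[0.6,0,0,-0.6,0,0,0.5],[0.6,0,0,-0.2,0,0,0.97]],
  ],
)

```text
time_s: 27.45
eef_pos: [520.9, -66.5, 176.8]
ee_rot: [0.002, 0.713, 0.702, 0.001]
force: [-0.3, 0.8, -0.8]
grip_width: 0.6
grip_force: 0.0
```

arm_command(
  steps=[
    [[0.6,0,0,0,0,0,1],[0.6,0,0,0,0,0,1],[0.6,0,0,0,0,0,1],[0.6,0,0,0,0,0,1],[0.6,0,0,0,0,0,1],[0.6,0,0,0,0,0,1],[0.6,0,0,0,0,0,1],[0.7,0,0,0,0,0,1]],
  ],
)

```text
time_s: 28.45
eef_pos: [520.3, -66.3, 174.9]
ee_rot: [0.0, 0.984, 0.176, 0.0]
force: [1.5, 0.5, -0.2]
grip_width: 0.699
grip_force: 0.0
```

arm_command(
  steps=[
    [[0.7,0,0,0,0,0,1],[0.7,0,0,0,0,0,0],[0.7,0,0,0,0,0,0]],
  ],
)

```text
time_s: 28.82
eef_pos: [520.2, -66.3, 174.3]
ee_rot: [0.0, 0.994, 0.106, 0.0]
force: [-0.0, 0.0, -0.2]
grip_width: 0.699
grip_force: 0.0
```

```bash
python3 go.py 588.5 92.3 100 -78.1 588.5 92.3 20 -78.1
python3 - <<'E'
from h import *
s=snap('side','s11'); t=snap('top','t11')
g=cv2.cvtColor(s,cv2.COLOR_BGR2GRAY).astype(np.float32)
yaw=np.radians(12);ex=np.array([np.cos(yaw),np.sin(yaw)]);ey=np.array([-ex[1],ex[0]]);c=np.array([518.5,-64.3])+.8*ey
print(np.arange(-10,7))
for z in (50,):
  for nm,a,sg,h,tr in[("-y",1,-1,61,range(-60,61,10)),("-x",0,-1,74.5,range(-50,51,10)),("+x",0,1,74.5,range(-55,56,10))]:
    n=(ex,ey)[a]*sg;u=(ey,ex)[a]
    print(nm,[int(np.mean([cv2.getRectSubPix(g,(1,1),tuple(map(float,p)))[0,0] for p in proj('side',[list(c+n*(h+o)+u*k)+[z] for k in tr])])) for o in range(-10,7)])
cv2.imwrite('pics/s11c.png',np.hstack([cv2.resize(s[150:330,215:395],(396,396),interpolation=cv2.INTER_CUBIC),cv2.resize(t[190:330,320:460],(396,396),interpolation=cv2.INTER_CUBIC)]))
E
```

```text
t 28.82 pos [520.2 -66.3 174.3] yaw -77.84 tilt z [ 0.001 -0.    -1.   ] w 0.699 gf 0.0 F [-0.   0.  -0.2] q [-0.35  0.38  1.6   0.    1.16  1.01]
turn z 0.03 rows shift [ 1.99 -2.82  1.49]
turn z -0.00 rows shift [-0.  -0.   1.6]
[-10  -9  -8  -7  -6  -5  -4  -3  -2  -1   0   1   2   3   4   5   6]
-y [183, 183, 187, 186, 183, 182, 198, 216, 221, 210, 179, 182, 213, 229, 232, 233, 231]
-x [139, 139, 139, 139, 139, 135, 127, 121, 124, 127, 126, 124, 129, 135, 137, 135, 134]
+x [126, 126, 125, 125, 131, 148, 179, 208, 216, 196, 165, 137, 130, 128, 127, 127, 134]
```

The edge profiles put the tray centred in the box with its rim at the seated height. Now the spool.

arm_command(
  steps=[
    [[0.7,0.3,-0.42,0,0,0,0.03],[0.7,0.56,-0.8,0.2,0,0,0],[0.7,0.56,-0.8,0.4,0,0,0],[0.7,0.42,-0.6,0.5,0,0,0],[0.7,0.15,-0.2,0.4,0,0,0],[0.7,0,0,0,0,0,0],[0.7,0,0,0,0,0,0]],
  ],
)

```text
time_s: 29.8
eef_pos: [589.1, 91.5, 99.8]
ee_rot: [0.0, 0.995, 0.102, 0.001]
force: [0.4, -0.2, 0.0]
grip_width: 0.697
grip_force: 0.0
```

```bash
python3 go.py 588.5 92.3 20 -78.1
python3 - <<'E'
from m import *
# spool + wax top centres by mask in original pictures
for n,c,r in(("side",(299,212),14),("top",(310,217),12)):
    im=cv2.imread(f"pics/{n}0.png"); k=blobs(n,im,[15,70,150],[30,200,255],c,r); (x,y),_,_=cv2.fitEllipse(k); print(n,x,y,onz(n,[(x,y)],40))
for n,c in(("side",(202,224)),("top",(251,291))):
    im=cv2.imread(f"pics/{n}0.png"); k=blobs(n,im,[18,120,170],[32,255,255],c,20); (x,y),_,_=cv2.fitEllipse(k); print(n,x,y,onz(n,[(x,y)],14 if n=="top" else 10))
E
```

```text
t 29.80 pos [589.1  91.5  99.8] yaw -78.26 tilt z [ 0.001 -0.    -1.   ] w 0.697 gf 0.0 F [ 0.4 -0.2  0. ] q [-0.04  0.61  1.45 -0.    1.08  1.32]
turn z -0.02 rows shift [-0.01 -0.02  1.6 ]
side 297.8570556640625 210.6849365234375 [[588.3  95.8  40. ]]
top 310.1110534667969 216.4410858154297 [[591.8  92.9  40. ]]
side 202.1611328125 221.595458984375 [[448.6 195.5  10. ]]
top 250.64442443847656 290.31402587890625 [[449.2 194.   14. ]]
```

arm_command(
  steps=[
    [[0.7,0,-0.04,0.4,0,0,0],[0.7,0,0,0.5,0,0,0],[0.7,0,0,0.4,0,0,0],[0.7,0,0,0.3,0,0,0],[0.7,0,0,0,0,0,0],[0.7,0,0,0,0,0,0]],
  ],
)

```text
time_s: 30.55
eef_pos: [589.0, 93.8, 19.8]
ee_rot: [0.0, 0.995, 0.102, 0.001]
force: [-1.6, -0.1, 0.5]
grip_width: 0.699
grip_force: 0.0
```

arm_command(
  steps=[
    [[0.2,0,0,0,0,0,0],[0.2,0,0,0,0,0,0],[0.2,0,0,0,0,0,0],[0.2,0,0,0,0,0,0],[0.2,0,0,0,0,0,0],[0.2,0,0,0,0,0,0]],
  ],
  squeeze=30,
)

```text
time_s: 31.3
eef_pos: [588.7, 94.0, 19.6]
ee_rot: [0.0, 0.995, 0.102, 0.001]
force: [-1.5, 0.5, 6.2]
grip_width: 0.374
grip_force: 29.8
```

arm_command(
  steps=[
    [[0.2,0,0,-0.3,0,0,0],[0.2,0,0,-0.6,0,0,0],[0.2,0,0,-0.8,0,0,0],[0.2,0,0,-0.7,0,0,0],[0.2,0,0,0,0,0,0],[0.2,0,0,0,0,0,0]],
  ],
)

```text
time_s: 32.05
eef_pos: [588.0, 94.1, 138.5]
ee_rot: [-0.0, 0.995, 0.102, -0.0]
force: [0.9, 0.9, -0.1]
grip_width: 0.373
grip_force: 29.9
```

```bash
python3 - <<'E'
from h import *
yaw=np.radians(12);ex=np.array([np.cos(yaw),np.sin(yaw)]);ey=np.array([-ex[1],ex[0]]);c=np.array([518.5,-64.3])+.8*ey
print(c-37*ex,c+37*ex)
s=snap('side','s12'); p=sense()['eef_pos'];print((proj('side',[p+[0,0,20]])))
E
python3 go.py 482.1 -71.2 140 -78 482.1 -71.2 55 -78
```

```text
[482.14220942 -71.21021448] [554.52513187 -55.82474936]
[[297.6191125  150.63345519]]
t 32.10 pos [587.9  94.  138. ] yaw -78.26 tilt z [-0.002  0.    -1.   ] w 0.374 gf 29.9 F [-0.6  0.1 -0. ] q [-0.04  0.56  1.41 -0.    1.17  1.33]
turn z -0.03 rows shift [-2.76  2.79 -0.04]
turn z 0.00 rows shift [0.  0.  1.7]
```

arm_command(
  steps=[
    [[0.2,-0.3,0.3,0,0,0,0],[0.2,-0.6,0.6,0,0,0,0],[0.2,-0.6,0.6,0,0,0,0],[0.2,-0.6,0.6,0,0,0,0],[0.2,-0.5,0.5,0,0,0,0],[0.2,-0.16,0.19,0,0,0,0],[0.2,0,0,0,0,0,0],[0.2,0,0,0,0,0,0]],
  ],
)

```text
time_s: 33.1
eef_pos: [482.1, -69.9, 138.6]
ee_rot: [-0.0, 0.995, 0.103, -0.0]
force: [-0.8, -0.4, -0.3]
grip_width: 0.374
grip_force: 29.9
```

```bash
python3 go.py 482.1 -71.2 55 -78
```

```text
t 33.10 pos [482.1 -69.9 138.6] yaw -78.22 tilt z [-0.  0. -1.] w 0.374 gf 29.9 F [-0.8 -0.4 -0.3] q [-0.39  0.35  1.75  0.    1.04  0.98]
turn z -0.03 rows shift [-0.    0.03  1.67]
```

arm_command(
  steps=[
    [[0.2,0,0.02,0.4,0,0,0],[0.2,0,0,0.5,0,0,0],[0.2,0,0,0.4,0,0,0],[0.2,0,0,0.25,0,0,0],[0.2,0,0,0.1,0,0,0],[0.2,0,0,0,0,0,0],[0.2,0,0,0,0,0,0]],
  ],
)

```text
time_s: 33.98
eef_pos: [482.2, -71.7, 56.9]
ee_rot: [0.0, 0.995, 0.102, 0.001]
force: [0.4, 0.5, 0.2]
grip_width: 0.375
grip_force: 29.9
```

arm_command(
  steps=[
    [[0.2,0,0,0.03,0,0,0],[0.2,0,0,0.02,0,0,0],[0.2,0,0,0,0,0,0]],
  ],
)

```text
time_s: 34.35
eef_pos: [481.8, -71.6, 53.8]
ee_rot: [-0.0, 0.995, 0.102, -0.0]
force: [0.0, 1.0, 0.2]
grip_width: 0.375
grip_force: 29.9
```

arm_command(
  steps=[
    [[0.2,0,0,0.01,0,0,0],[0.2,0,0,0,0,0,0],[0.6,0,0,0,0,0,0],[0.6,0,0,0,0,0,0],[0.6,0,0,0,0,0,0],[0.6,0,0,-0.3,0,0,0],[0.6,0,0,-0.7,0,0,0],[0.75,0,0,-0.7,0,0,0]],
  ],
)

```text
time_s: 35.35
eef_pos: [481.8, -71.6, 140.3]
ee_rot: [0.0, 0.995, 0.102, 0.0]
force: [-0.9, 0.5, -1.3]
grip_width: 0.747
grip_force: 0.0
```

arm_command(
  steps=[
    [[0.75,0,0,0,0,0,0],[0.75,0,0,0,0,0,0]],
  ],
)

```text
time_s: 35.6
eef_pos: [481.6, -71.5, 138.3]
ee_rot: [-0.0, 0.995, 0.102, -0.0]
force: [0.5, 0.1, -0.8]
grip_width: 0.752
grip_force: 0.0
```

```bash
python3 go.py 448.8 193.5 90 -78 448.8 193.5 12 -78
```

```text
t 35.60 pos [481.6 -71.5 138.3] yaw -78.27 tilt z [-0.  0. -1.] w 0.752 gf 0.0 F [ 0.5  0.1 -0.8] q [-0.39  0.35  1.75  0.    1.04  0.98]
turn z -0.03 rows shift [ 0.46 -5.32  0.97]
turn z -0.00 rows shift [0.   0.   1.56]
```

arm_command(
  steps=[
    [[0.75,0.04,-0.42,0,0,0,0],[0.75,0.07,-0.8,0,0,0,0],[0.75,0.07,-0.8,0,0,0,0],[0.75,0.07,-0.8,0,0,0,0],[0.75,0.07,-0.8,0.1,0,0,0],[0.75,0.07,-0.8,0.3,0,0,0],[0.75,0.05,-0.6,0.3,0,0,0],[0.75,0.02,-0.3,0.2,0,0,0]],
  ],
)

```text
time_s: 36.6
eef_pos: [449.4, 194.5, 92.0]
ee_rot: [0.0, 0.995, 0.103, -0.001]
force: [-1.0, -0.2, 0.4]
grip_width: 0.749
grip_force: 0.0
```

arm_command(
  steps=[
    [[0.75,0,0,0,0,0,0],[0.75,0,0,0,0,0,0],[0.75,0,0,0,0,0,0]],
  ],
)

```text
time_s: 36.98
eef_pos: [450.8, 192.8, 93.8]
ee_rot: [0.0, 0.995, 0.102, 0.0]
force: [0.2, 0.3, -0.5]
grip_width: 0.748
grip_force: 0.0
```

```bash
python3 go.py 448.8 193.8 13 -78
```

```text
t 36.98 pos [450.8 192.8  93.8] yaw -78.34 tilt z [ 0.001  0.    -1.   ] w 0.748 gf 0.0 F [ 0.2  0.3 -0.5] q [ 0.16  0.42  1.79 -0.    0.94  1.53]
turn z -0.04 rows shift [-0.04 -0.03  1.62]
```

arm_command(
  steps=[
    [[0.75,-0.04,-0.03,0.4,0,0,-0.04],[0.75,0,0,0.5,0,0,0],[0.75,0,0,0.4,0,0,0],[0.75,0,0,0.22,0,0,0],[0.75,0,0,0.1,0,0,0],[0.75,0,0,0,0,0,0],[0.75,0,0,0,0,0,0]],
  ],
)

```text
time_s: 37.85
eef_pos: [448.4, 194.6, 12.9]
ee_rot: [-0.0, 0.994, 0.105, 0.001]
force: [-0.1, 0.4, 0.2]
grip_width: 0.753
grip_force: 0.0
```

arm_command(
  steps=[
    [[0.3,0,0,0,0,0,0],[0.3,0,0,0,0,0,0],[0.3,0,0,0,0,0,0],[0.3,0,0,0,0,0,0],[0.3,0,0,0,0,0,0]],
  ],
  squeeze=30,
)

```text
time_s: 38.48
eef_pos: [448.2, 194.7, 12.9]
ee_rot: [-0.0, 0.994, 0.105, 0.0]
force: [-1.6, -0.3, 5.5]
grip_width: 0.514
grip_force: 30.0
```

arm_command(
  steps=[
    [[0.3,0,0,-0.3,0,0,0],[0.3,0,0,-0.7,0,0,0],[0.3,0,0,-0.9,0,0,0],[0.3,0,0,-0.9,0,0,0],[0.3,0,0,-0.5,0,0,0],[0.3,0,0,0,0,0,0],[0.3,0,0,0,0,0,0]],
  ],
)

```text
time_s: 39.35
eef_pos: [447.5, 194.5, 176.7]
ee_rot: [0.0, 0.994, 0.105, -0.001]
force: [0.6, -0.9, -0.6]
grip_width: 0.507
grip_force: 30.7
```

```bash
python3 go.py 554.5 -55.8 175 -78 554.5 -55.8 49 -78
```

```text
t 39.35 pos [447.5 194.5 176.7] yaw -77.92 tilt z [-0.001 -0.    -1.   ] w 0.507 gf 30.7 F [ 0.6 -0.9 -0.6] q [0.17 0.3  1.7  0.   1.14 1.53]
turn z 0.01 rows shift [1.05 5.34 0.03]
turn z -0.00 rows shift [0.   0.   2.52]
```

arm_command(
  steps=[
    [[0.3,0.08,0.4,0,0,0,0],[0.3,0.16,0.8,0,0,0,0],[0.3,0.16,0.8,0,0,0,0],[0.3,0.16,0.8,0,0,0,0],[0.3,0.16,0.8,0,0,0,0],[0.3,0.15,0.8,0,0,0,0],[0.3,0.12,0.6,0,0,0,0],[0.3,0.06,0.34,0,0,0,0]],
  ],
)

```text
time_s: 40.35
eef_pos: [555.1, -56.6, 176.0]
ee_rot: [-0.0, 0.995, 0.105, -0.001]
force: [-0.2, -0.8, -0.2]
grip_width: 0.51
grip_force: 30.7
```

arm_command(
  steps=[
    [[0.3,0,0,0,0,0,0],[0.3,0,0,0,0,0,0],[0.3,0,0,0,0,0,0]],
  ],
)

```text
time_s: 40.72
eef_pos: [555.0, -54.6, 177.4]
ee_rot: [-0.0, 0.994, 0.106, -0.0]
force: [1.1, -0.5, -0.4]
grip_width: 0.509
grip_force: 30.7
```

```bash
python3 go.py 554.5 -55.8 49 -78
python3 - <<'E'
from h import *
s=snap('side','s13'); cv2.imwrite('pics/s13c.png',cv2.resize(s[120:320,200:400],(590,590),interpolation=cv2.INTER_CUBIC))
E
```

```text
t 40.73 pos [555.  -54.6 177.4] yaw -77.86 tilt z [-0.  0. -1.] w 0.509 gf 30.7 F [ 1.1 -0.5 -0.4] q [-0.31  0.44  1.49  0.    1.2   1.05]
turn z 0.02 rows shift [-0.01  0.02  2.57]
```

View pics/s13c.png

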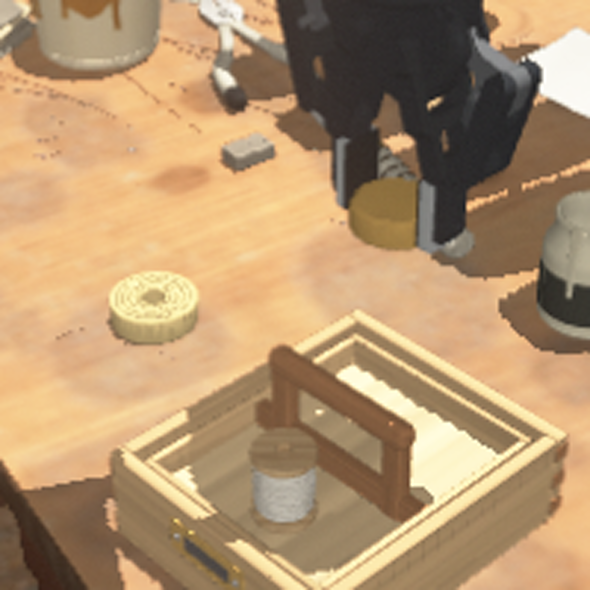

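The tray is seated level and the spool stands upright at (283,480). The wax is held flat at (388,213), and the tape and jar are undisturbed. I'll lower the wax.

arm_command(
  steps=[
    [[0.3,0,0.02,0.4,0,0,0],[0.3,0,0,0.6,0,0,0],[0.3,0,0,0.6,0,0,0],[0.3,0,0,0.5,0,0,0],[0.3,0,0,0.3,0,0,0],[0.3,0,0,0.12,0,0,0],[0.3,0,0,0,0,0,0],[0.3,0,0,0,0,0,0]],
  ],
)

```text
time_s: 41.78
eef_pos: [555.9, -56.6, 52.2]
ee_rot: [0.0, 0.994, 0.105, 0.001]
force: [0.6, -0.8, -0.4]
grip_width: 0.511
grip_force: 30.7
```

arm_command(
  steps=[
    [[0.3,0,0,0.06,0,0,0],[0.3,0,0,0.03,0,0,0],[0.3,0,0,0,0,0,0]],
  ],
)

```text
time_s: 42.15
eef_pos: [555.5, -56.5, 47.0]
ee_rot: [0.0, 0.994, 0.105, 0.0]
force: [-0.3, 0.7, 1.5]
grip_width: 0.51
grip_force: 31.0
```

arm_command(
  steps=[
    [[0.7,0,0,0,0,0,0],[0.7,0,0,0,0,0,0],[0.7,0,0,0,0,0,0],[0.7,0,0,-0.3,0,0,0],[0.7,0,0,-0.7,0,0,0],[0.7,0,0,-0.9,0,0,0],[0.7,0,-0.9,-0.9,0,0,0],[0.7,0,-0.9,0,0,0,0]],
  ],
)

```text
time_s: 43.15
eef_pos: [537.9, 31.4, 190.5]
ee_rot: [0.001, 0.994, 0.105, 0.004]
force: [0.2, 0.1, -0.7]
grip_width: 0.702
grip_force: 0.0
```

arm_command(
  steps=[
    [[0.7,0,-0.9,0,0,0,0],[0.7,0,-0.9,0,0,0,0],[0.7,0,-0.9,0,0,0,0],[0.7,0,-0.9,0,0,0,0],[0.7,0,0,0,0,0,0],[0.7,0,0,0,0,0,0]],
  ],
)

```text
time_s: 43.9
eef_pos: [499.3, 206.4, 186.6]
ee_rot: [0.0, 0.994, 0.105, 0.0]
force: [-0.5, 0.9, -0.9]
grip_width: 0.699
grip_force: 0.0
```

Run:
```python
from m import *
yaw=np.radians(12);ex=np.array([np.cos(yaw),np.sin(yaw)]);ey=np.array([-ex[1],ex[0]]);c=np.array([518.5,-64.3])+.8*ey
t=snap('top','t14');s=snap('side','s14');print(sense()['time_s'],sense()['eef_pos'])
for n,im,z in(("top",t,48),("side",s,44)):
    ctr=tuple(int(v) for v in proj(n,[list(c+37*ex)+[z]])[0])
    k=blobs(n,im,[16,125,120],[32,255,255],ctr,22); e=cv2.fitEllipse(k); P=onz(n,[e[0]],z)[0,:2]-c; print(n,"wax",cv2.contourArea(k),e,"box xy",P@ex,P@ey)
for nm,im,z in(("tape",t,16),):
    k=blobs("top",im,[21,60,120],[35,255,255],(280,253),19);print("tape",onz("top",[cv2.fitEllipse(k)[0]],16))
```

```text
44.0 [499.4 205.9 186.4]
top wax 393.5 ((389.34649658203125, 240.98243713378906), (22.152130126953125, 22.745559692382812), 118.57059478759766) box xy 37.76364633665343 1.9332680384244083
side wax 166.0 ((336.4079284667969, 264.53436279296875), (18.4329891204834, 22.99393653869629), 136.02992248535156) box xy 40.51949913660209 -5.43970211896786
tape [[525.9 131.4  16. ]]
```

The wax is flat in the far bay: round in the top view, at box (38, 2). The tape is where it was in the side view, and its top-view reading is only the arm hiding part of it. The arm is clear, so I'm handing in.

```bash
python3 -c "
from rig import *
print(finish_job())"
```

```text
the job is handed in; nothing more can be done
None
```

The kit box is packed in the order asked and handed in at about 44 s: tin and abrasive block in their wells, tray seated on the battens, spool upright above the tin, wax cake flat above the block; the tape and glue jar were not moved.

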